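Change the filter plate of the bench dust box

TASK

Change the filter plate in the small dust box on the pottery bench: turn the swing tab aside, lift the used filter plate out from under its lip and lay it gently flat in the empty white tray, then fit the spare filter plate from the wooden ware board (the larger of the two plates there), hooking one edge under the lip and lowering the other until it lies flat on the bottom of the recess. Finish by turning the tab back so that it points across the edge of the new plate, and leave the other plate and the jars and pot nearby where they stand.

Things in the scene. Friction and masses are not known exactly. Their poses are not given: they have to be found in the camera images.
- dust_box: Fixed low grey box with a filter recess in its top. Origin: at table height, below the recess centre; z up, x from the lip towards the tab, y across. It spans x -90 to +115 mm, y -80 to +80 mm; its deck is 53 mm above the table. Yaw within 0.4 rad of the world axes, the lip on the robot's side.
- seat (a point): Centre of the recess bottom, 45 mm above the table, axes as the dust box. The recess is 124 mm (x) by 106 mm (y), 8 mm deep. A fitted plate has its origin here, give or take 2 mm in x and 3 mm in y of slack. The recess side of the tab rail is at x = +62 mm.
- lip (a point): Middle of the lip's free edge, on its underside: 52 mm from the recess centre along the box's -x, 56 mm above the table. The lip is 5 mm thick, as wide as the recess, and overhangs it by 10 mm from the end wall (x = -62 mm, top 61 mm above the table). A plate cannot go straight down past it: tilt it 10 to 15 degrees, +x edge high, slide the low edge under, then lower; reverse to take out.
- tab (a joint): Angle of the swing tab about its upright pivot, rad, counter-clockwise from above. 0: it points along the box's x, over the plate's edge, holding it. Beyond 1.2 either way it is clear of the plate; stops at +1.65 and -1.65. Stays where left (friction 0.04 N m). Starts within 0.35 of 0.
- tab_fin (a point): Mid-height of the tab's thumb fin on the pivot axis, 84 mm from the recess centre along the box's +x, 74.5 mm above the table; x along the tab. The tab: aluminium bar 64 x 16 x 8 mm, round ends, pivoted at its middle, top 62.5 mm above the table. On it an upright fin 40 mm long (x), 9 mm thick, up to 86.5 mm, centred on the pivot, to be pinched or pushed.
- old_plate: Used filter plate, in the recess at the start, aligned with it. Grey plastic, 120 mm (x) x 100 mm (y) x 6 mm, brown slots, 0.13 to 0.25 kg. On its middle stands a grip rib 12 mm thick (x), 60 mm long (y), from 6 to 36 mm above the plate's underside. Origin: centre of the underside, z up. The same when turned half round.
- spare_plate: Clean spare filter plate with pale slots, lying flat on the ware board (top of the board 15 mm above the table). Shape, size and origin exactly as old_plate. Either of its two 100 mm long edges (its -x or +x edge) may go under the lip.
- tray: Fixed white open tray, 200 x 170 mm outside, walls 5 mm thick and 22 mm high. Origin: centre of underside; x along the 200 mm side. Beside the dust box, on its left or right.
- tray_in (a point): Centre of the tray's inner floor (5 mm above the table), axes as the tray.
- ware_board: Fixed wooden board 340 (x) x 140 (y) x 15 mm on the table, origin at centre of underside. On the other side of the dust box from the tray.
- blank_plate: Bystander: smaller plain plate without slots, 90 (x) x 80 (y) x 6 mm with the same grip rib, flat on the ware board at the other end from the spare. Origin: centre of underside.
- paint_pot: Bystander: little pot, 30 mm across, 42 mm high, on the ware board between the plates. Origin: underside.
- glaze_jar: Bystander: jar 56 mm across, 82 mm high, behind the dust box near the tab. Origin: underside.
- slip_jar: Bystander: jar 46 mm across, 55 mm high, on the robot's side of the dust box. Origin: underside.

How it is judged (in metres and radians):
On the way, in this order (a step that is already met when the one before it is completed fails the run):
1. the tab is turned clear of the plate ((value of joint tab above 1.15 rad or value of joint tab below -1.15 rad)), for 0.1 s.
2. the used plate is lifted right out of the recess (z of old_plate in the frame of seat above 0.03 m), for 0.1 s.
3. the used plate lies flat in the tray (z of old_plate in the frame of tray_in between -0.004 and 0.004 m and x of old_plate in the frame of tray_in between -0.06 and 0.06 m and y of old_plate in the frame of tray_in between -0.06 and 0.06 m and angle between old_plate's own z axis and vertical below 0.06 rad), for 0.2 s.
4. the spare plate lies hooked under the lip and flat in the recess (x of spare_plate in the frame of seat between -0.004 and 0.004 m and y of spare_plate in the frame of seat between -0.006 and 0.006 m and z of spare_plate in the frame of seat between -0.0025 and 0.0025 m and angle between spare_plate's own z axis and vertical below 0.03 rad and angle between the x axis of spare_plate and the x axis of dust_box, either way round below 0.08 rad), for 0.2 s.
At the end, for the whole second after the job is handed in: Spare plate in the recess, hooked: within 4 mm (x), 6 mm (y) and 2.5 mm (z) of the seat, level to 0.03 rad, square to 0.08 rad. Tab over its edge, within 0.35 rad of 0. Used plate flat (0.06 rad) on the tray floor, within 60 mm of its centre in x and y. All let go and at rest (all of step 3 and all of step 4 and value of joint tab between -0.35 and 0.35 rad and velocity of joint tab between -0.1 and 0.1 rad/s and linear speed of each of old_plate, spare_plate below 0.02 m/s); the robot touches nothing.
It fails at once if the used plate is dropped or slammed into the tray (over 40 N) (contact force between old_plate and tray above 40 N).
It fails at once if the smaller plain plate or the pot on the board is moved by more than 25 mm or tipped over (distance of any of blank_plate, paint_pot from where it was at the start of the episode above 0.025 m or angle between any of blank_plate, paint_pot's own z axis and vertical above 0.5 rad).
It fails at once if the jar behind or before the dust box is moved by more than 25 mm or tipped over (distance of any of glaze_jar, slip_jar from where it was at the start of the episode above 0.025 m or angle between any of glaze_jar, slip_jar's own z axis and vertical above 0.5 rad).
It also fails if it takes over 72 s, if anything falls off the work surface, if the arm or the gripper's body presses on something with over 40 N, if the wrist force passes 120 N, or if a joint passes its speed limit or range.

ROBOT

A 6-joint arm with a two-finger parallel gripper is mounted at the origin on the work surface. World frame = base frame: x ahead of the robot, y to its left, z up, the work surface at z = 0. Lengths are in mm, angles in degrees, forces in N, time in s.
With the tool pointing down it reaches from about 350 to 850 mm from the base axis. Payload 8.1 kg.
Tool frame: the origin (TCP) lies midway between the tips of the shut fingers; the grasp point (between the pads) lies 19 mm behind it; z points along the fingers, y is the line along which they close (so a half turn about z gives the same grasp; the last joint's range is limited). The gripper opens to 85 mm and grips with 20 to 120 N. Pads are 22 mm wide; open, the fingers measure 114 mm over their backs; the gripper's body (76 mm by 85 mm) begins 54 mm behind the grasp point. The pads swing forward as they close: fully open they stand 13 mm farther back than shut.
Start: joints at [67.128, 7.471, 85.268, -0, 87.261, -4.893], TCP at [185.184, 570.712, 231.292] pointing down, gripper open.
Joint ranges: [-169.43, 169.43], [-51.17, 129.36], [1.28, 143.12], [-76.62, 256.62], [0, 156.53], [-152.29, 152.29]. Speed limits (degrees/s): [136.94, 136.94, 159.86, 180, 180, 180].

INTERFACE

Orientations are given as [roll, pitch, yaw] about the fixed x, y, z axes, in that order (R = Rz(yaw) Ry(pitch) Rx(roll)).
In Python, from bench import r gives the robot as it stands.
- The arm moves only by the tool send_rows, never from a script. Its argument "increments" is a list of rows, each a list of 6 numbers: the shift along the tool's x, y, z in mm, then the turn, a rotation vector about the tool's x, y, z in rad. A call has 1 to 5 rows; each row shifts and turns the commanded pose from where the row before left it, along the tool's axes as they then stand; what a row does not reach is not made up. A row lasts 1/8 s, in which the tool goes at most 62.5 mm and 10.7 degrees, less where a joint would pass 70% of its speed; a pose out of reach is approached as far as the arm can. A call is refused whole if a number of a shift passes 62.5 or a number of a turn 0.188, either way. A call with a gripper value outside its range is refused whole. "grip" is the closure, from -1 (fully open) to 1 (shut), set as the call begins (left out, the last holds). The fingers move at their own pace and stop on an object; "grip_force" is the grip in N (left out, the last holds). Time passes only in rows, so rows that do not move let the fingers close. It gives the time, the measured TCP pose, the force, the opening and the grip force at its end, in the units of the state.
- r.sense(): the state, without advancing time (a new reading comes with each control period).
- r.snapshot(name): name is "scene" or "top"; returns a dict with "img" (480x640x3 uint8, blue, green, red), "z_map" (480x640 float32, mm along the optical axis (not along the pixel's ray), 0 where there is no reading), "fx", "fy", "cx", "cy" (pixels), "view" (4x4, takes a point from world to camera coordinates). Camera axes: x right, y down, z forward; pixel columns grow to the right and rows downward; lengths in mm; the calibration is good to about 2 mm. A picture is of the moment at which its call begins.
- r.hand_in(): hands the job in; it is judged then, once.
The state is a dict: "time": time; "joint_pos": joint angles; "qd": joint speeds; "joint_efforts": joint torques, N m; "tool_pos": TCP position; "tcp_rot": TCP orientation; "ft_force": force on the tool from outside, world axes, zero at the start; "wrist_torque": the same for the moment, N m; "finger_gap": finger opening in mm; "grip_force": force on a finger pad.
Only numpy, scipy, OpenCV 4.12 (cv2) and the standard library are available. Lean on these libraries where they do the work, as an engineer would, in place of code of your own. Each camera call takes 0.05 s, during which the arm holds its last target. There are 200 camera calls.

## Working session

There is one attempt and no reset: what is moved stays moved. The work goes in short steps, Python scripts to look and compute and a tool call to move; the robot and the scene stay as the last step left them, time stands still between calls to the robot, and variables do not carry over. Pictures are saved under pics/ and viewed, at most 10 in all, crops included, and the job is handed in when it is done.

Besides the shell and the picture viewer there is one more tool, called after ">>>" as name([rows], argument=value, ...), one row to a line, values as JSON. send_rows: Moves the arm, as the interface text tells. Its arguments: {"type":"object","properties":{"increments":{"type":"array"},"grip":{"type":"number"},"grip_force":{"type":"number"}},"required":["increments"]}

```bash
mkdir -p pics; ls
python3 - <<'E'
from bench import r
import cv2,numpy as np
for n in("top","scene"):
    s=r.snapshot(n);cv2.imwrite(f"pics/{n}0.png",s["img"]);np.savez(f"{n}0.npz",**s)
    print(n,s["fx"],s["fy"],s["cx"],s["cy"],np.round(s["view"],3).tolist())
print(r.sense())
E
```

```text
pics
top 522.9939535805322 522.9939535805322 314.95106247339254 243.80572738997895 [[-0.029, -0.999, 0.022, -2.769], [-0.981, 0.024, -0.192, 522.457], [0.192, -0.027, -0.981, 1078.331], [0.0, 0.0, 0.0, 1.0]]
scene 489.9147594727165 489.9147594727165 317.4637063478129 237.50160018669558 [[0.797, 0.604, 0.015, -420.943], [0.46, -0.59, -0.664, -177.221], [-0.392, 0.536, -0.748, 1101.285], [0.0, 0.0, 0.0, 1.0]]
{'time': 0.1, 'joint_pos': array([ 6.71288904e+01,  7.51161183e+00,  8.53249508e+01, -5.18273706e-04,
        8.72626501e+01, -4.89413884e+00]), 'qd': array([-0.02945865,  0.00317294, -0.17698816, -0.01848377, -0.06831233,
        0.0733641 ]), 'joint_efforts': array([ 2.13588159e-03, -5.70948100e+01, -5.01946449e+01, -1.12110486e-04,
        8.04840471e-03, -5.28020541e-05]), 'tool_pos': array([184.9719424 , 570.23302282, 230.32236761]), 'tcp_rot': array([-1.79901105e+02, -7.94857540e-03,  1.62023048e+02]), 'ft_force': array([0.44048151, 0.43814552, 0.07161107]), 'wrist_torque': array([-0.00085721, -0.0103709 ,  0.04944674]), 'grip_force': 0.0, 'finger_gap': 85.43114291978677}
```

View pics/top0.png

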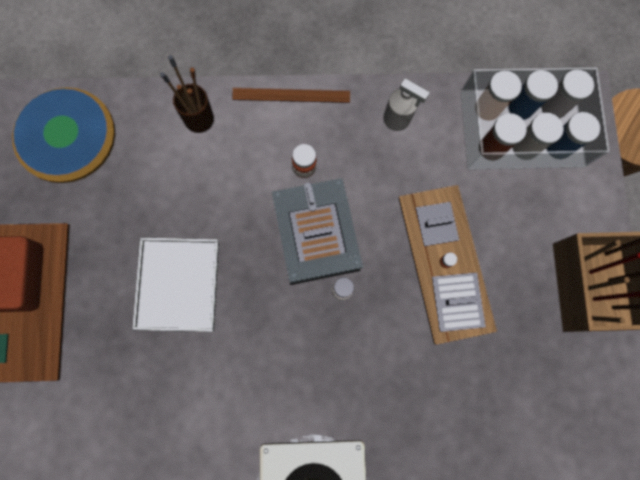

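View pics/scene0.png

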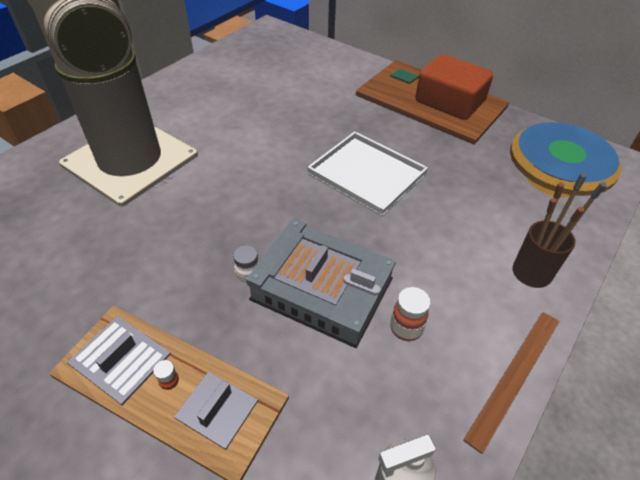

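```bash
cat > h.py <<'E'
import numpy as np,cv2
def cloud(s):
    v,u=np.mgrid[0:480,0:640]; z=s["z_map"].astype(float)
    P=np.stack([(u-s["cx"])/s["fx"]*z,(v-s["cy"])/s["fy"]*z,z],-1)
    T=np.linalg.inv(s["view"]); W=P@T[:3,:3].T+T[:3,3]; W[z==0]=np.nan
    return W
def rect(W,m,name):
    n,l,st,_=cv2.connectedComponentsWithStats(m.astype(np.uint8))
    for i in range(1,n):
        if st[i,4]<25: continue
        p=W[l==i]; q=p[:,:2].astype(np.float32)
        rc=cv2.minAreaRect(q)
        print(name,"box",st[i].tolist(),"ctr",np.round(rc[0],1),"size",np.round(rc[1],1),"ang",round(rc[2],2),"z",np.round(np.median(p[:,2]),1),"mean",np.round(q.mean(0),1))
E
python3 - <<'E'
from h import *
for n in("top","scene"):
    s=dict(np.load(f"{n}0.npz")); W=cloud(s); z=W[...,2]
    reg=(W[...,0]>250)&(W[...,0]<720)&(abs(W[...,1])<420)
    print(n,"floor z",np.nanmedian(z[reg&(z<8)]),np.nanstd(z[reg&(z<8)&(z>-8)]))
    rect(W,reg&(z>48.5)&(z<58.5),"deck")
    rect(W,reg&(z>65),"high")
    rect(W,reg&(z>12)&(z<70),"any>12")
    rect(W,reg&(z>38)&(z<56)&(W[...,1]<-150),"board high")
    hsv=cv2.cvtColor(s["img"],cv2.COLOR_BGR2HSV)
    rect(W,reg&(hsv[...,2]>185)&(hsv[...,1]<40),"white")
E
```

```text
top floor z 0.665098341897874 2.5810635308797054
deck box [291, 157, 25, 15, 93] ctr [702.9   4.4] size [32.  53.7] ang 0.28 z 53.9 mean [698.1   4.7]
deck box [473, 159, 21, 4, 28] ctr [ 701.7 -397.8] size [42.8  7. ] ang 81.35 z 53.0 mean [ 702.2 -398.1]
deck box [271, 178, 88, 91, 4802] ctr [568.6 -17.2] size [180.4 160.3] ang 10.16 z 52.6 mean [572.  -15.9]
deck box [426, 216, 28, 9, 129] ctr [ 568.8 -291.2] size [12.3 60. ] ang 8.05 z 51.8 mean [ 568.7 -291.8]
deck box [443, 252, 14, 14, 115] ctr [ 481.7 -304.6] size [27.  27.3] ang 41.56 z 55.9 mean [ 481.  -304.3]
deck box [334, 277, 19, 20, 276] ctr [427.8 -73.3] size [38.4 40.7] ang 88.24 z 55.0 mean [426.8 -73.5]
deck box [448, 296, 29, 9, 140] ctr [ 392.9 -325.7] size [12. 60.] ang 3.91 z 51.2 mean [ 392.9 -324.8]
high box [475, 146, 26, 14, 197] ctr [ 709.4 -398.4] size [43.4 19.6] ang 87.48 z 87.6 mean [ 704.7 -393.4]
high box [292, 152, 23, 16, 288] ctr [704.5   4.7] size [48.  30.5] ang 89.0 z 82.0 mean [705.3   4.1]
high box [305, 184, 10, 21, 104] ctr [628.9  -7.4] size [46.7 13. ] ang 9.97 z 85.4 mean [624.4  -6.8]

[... 4207 characters left out ...]
.8 -10.2] size [37.5  8. ] ang 7.29 z 85.9 mean [624.7 -10.3]
white box [371, 286, 9, 6, 33] ctr [649.8  -5.4] size [12.8  9.3] ang 87.91 z 61.7 mean [649.6  -5.6]
white box [399, 287, 26, 25, 429] ctr [696.8  28.8] size [ 40.3 113.3] ang 15.97 z 81.7 mean [706.2   2.4]
white box [75, 322, 45, 40, 359] ctr [ 343.9 -332.4] size [14.8 79. ] ang 4.16 z 20.5 mean [ 343.9 -333.4]
white box [82, 327, 44, 41, 365] ctr [ 359.7 -331.7] size [14.6 79.3] ang 2.94 z 20.6 mean [ 359.9 -333. ]
white box [104, 342, 69, 53, 1529] ctr [ 448.  -324.9] size [95.6 80. ] ang 4.22 z 21.0 mean [ 434.2 -324.7]
white box [89, 363, 10, 10, 60] ctr [ 378.4 -364. ] size [11.5 13.9] ang 87.45 z 20.6 mean [ 378.  -364.3]
```

>>> send_rows([
  [0,0,0,0,0,-0.163],
  [0,0,0,0,0,-0.163],
  [0,0,0,0,0,-0.163],
  [-10,-19,3,0,0,0],
  [-20,-39,6,0,0,0],
], grip=0.0)

```text
time: 0.72
tool_pos: [224.4, 518.9, 221.8]
tcp_rot: [-180.0, -0.0, -169.8]
ft_force: [0.7, 0.1, -0.3]
finger_gap: 42.6
grip_force: 0.0
```

>>> send_rows([
  [-22,-43,6.5,0,0,0],
  [-22,-43,6.5,0,0,0],
  [-22,-43,6.5,0,0,0],
  [-22,-43,6.5,0,0,0],
  [-22,-43,6.5,0,0,0],
])

```text
time: 1.35
tool_pos: [371.2, 324.8, 189.3]
tcp_rot: [-180.0, -0.0, -170.0]
ft_force: [0.8, -0.1, -0.8]
finger_gap: 42.6
grip_force: 0.0
```

>>> send_rows([
  [-22,-43,6.5,0,0,0],
  [-22,-43,6.5,0,0,0],
  [-22,-43,6.5,0,0,0],
  [-22,-43,6.5,0,0,0],
  [-22,-43,6.5,0,0,0],
])

```text
time: 1.98
tool_pos: [516.9, 132.3, 156.7]
tcp_rot: [180.0, -0.0, -170.0]
ft_force: [0.5, 0.7, 0.4]
finger_gap: 42.5
grip_force: 0.0
```

>>> send_rows([
  [-21,-40,6.5,0,0,0],
  [-21,-40,6.5,0,0,0],
  [-21,-40,6.5,0,0,0],
  [-18,-32,6.5,0,0,0],
  [0,0,0,0,0,0],
])

```text
time: 2.6
tool_pos: [622.9, -4.1, 129.8]
tcp_rot: [180.0, -0.1, -170.1]
ft_force: [-0.1, 0.8, -0.5]
finger_gap: 43.0
grip_force: 0.0
```

Run:
```python
from bench import r
import cv2
s=r.snapshot("top");cv2.imwrite("pics/a.png",cv2.resize(s["img"][130:300,230:400],None,fx=3,fy=3))
s2=r.snapshot("scene");cv2.imwrite("pics/b.png",cv2.resize(s2["img"][180:360,230:440],None,fx=3,fy=3))
print(r.sense()["tool_pos"],r.sense()["tcp_rot"])
```

```text
[622.0815907   -1.77627527 130.49986728] [ 1.79957849e+02 -8.86636079e-02 -1.70004300e+02]
```

View pics/b.png

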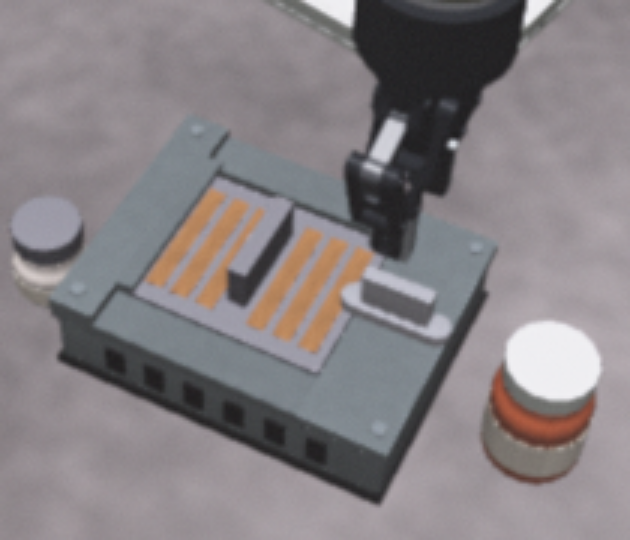

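>>> send_rows([
  [-3.5,-7.5,0,0,0,0],
  [0,0,20,0,0,0],
  [0,0,24,0,0,0],
  [0,0,19.5,0,0,0],
  [0,0,0,0,0,0],
])

```text
time: 3.32
tool_pos: [625.2, -8.1, 64.7]
tcp_rot: [179.9, -0.3, -169.9]
ft_force: [0.2, 0.6, 0.5]
finger_gap: 42.5
grip_force: 0.0
```

>>> send_rows([
  [0,0,0,0,0,0],
  [0,0,0,0,0,0],
  [0,0,0,0,0,0],
  [0,0,0,0,0,0],
], grip=1.0, grip_force=25)

```text
time: 3.82
tool_pos: [628.4, -8.5, 69.2]
tcp_rot: [-180.0, 0.1, -170.0]
ft_force: [-0.9, 1.9, 6.7]
finger_gap: 8.4
grip_force: 28.5
```

>>> send_rows([
  [0,0,-3,0,0,0],
  [0,0,0,0,0,0.1],
  [0,0,0,0,0,0.17],
  [0,0,0,0,0,0.17],
  [0,0,0,0,0,0.17],
])

```text
time: 4.45
tool_pos: [627.8, -10.2, 69.4]
tcp_rot: [-179.9, 0.1, 154.7]
ft_force: [8.0, -7.9, -11.4]
finger_gap: 8.2
grip_force: 26.1
```

>>> send_rows([
  [0,0,0,0,0,0.17],
  [0,0,0,0,0,0.17],
  [0,0,0,0,0,0.17],
  [0,0,0,0,0,0.17],
  [0,0,0,0,0,0.11],
])

```text
time: 5.08
tool_pos: [626.1, -11.8, 69.4]
tcp_rot: [-179.8, 0.2, 109.5]
ft_force: [-1.1, -13.4, -5.1]
finger_gap: 8.2
grip_force: 27.0
```

>>> send_rows([
  [0,0,0,0,0,0],
  [0,0,0,0,0,0],
])

```text
time: 5.32
tool_pos: [626.1, -11.8, 69.4]
tcp_rot: [-179.8, 0.2, 109.8]
ft_force: [-1.8, -12.6, -5.3]
finger_gap: 8.5
grip_force: 27.0
```

>>> send_rows([
  [0,0,0,0,0,0],
  [0,0,0,0,0,0],
  [0,0,-25,0,0,0],
  [0,0,-25,0,0,0.171],
  [0,0,0,0,0,0],
], grip=0.0)

```text
time: 5.95
tool_pos: [629.5, -8.4, 123.9]
tcp_rot: [179.7, 0.1, 100.0]
ft_force: [0.1, -0.2, -0.4]
finger_gap: 42.8
grip_force: 0.0
```

Run:
```python
from bench import r
from h import *
for n in ("top","scene"):
    s=r.snapshot(n);W=cloud(s);z=W[...,2]
    reg=(W[...,0]>480)&(W[...,0]<670)&(abs(W[...,1]+15)<100)
    rect(W,reg&(z>66)&(z<88),"high")
    cv2.imwrite(f"pics/c{n}.png",cv2.resize(s["img"][150:350,230:430],None,fx=2.5,fy=2.5))
q=r.sense();print(q["tool_pos"],q["tcp_rot"])
```

```text
high box [300, 192, 7, 10, 38] ctr [621.1   5.3] size [12.2 14. ] ang 18.14 z 83.7 mean [619.9   6.1]
high box [306, 245, 22, 32, 303] ctr [543.7 -25. ] size [12.7 61.8] ang 10.1 z 79.8 mean [545.5 -27.7]
high box [357, 265, 12, 27, 167] ctr [625.7 -10.9] size [ 9.2 40.6] ang 18.91 z 85.3 mean [627.5 -14.7]
[627.45849476  -8.32577515 120.61902123] [ 1.79979765e+02 -1.12679141e-03  1.00215170e+02]
```

View pics/cscene.png

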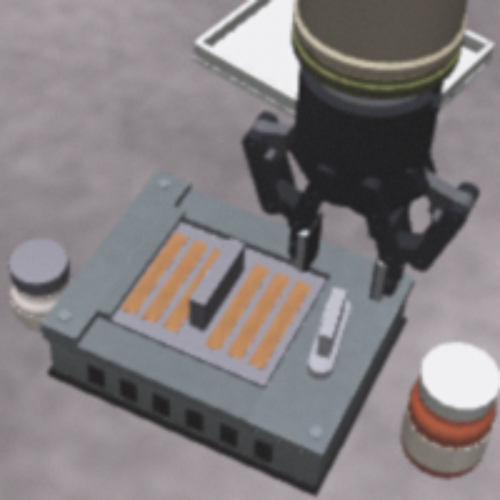

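>>> send_rows([
  [0,-25,0,0,0,0],
  [0,-35,0,0,0,0],
  [0,-25,0,0,0,0],
  [0,0,15,0,0,0],
  [0,0,20,0,0,0],
])

```text
time: 6.68
tool_pos: [543.7, -23.2, 84.5]
tcp_rot: [180.0, -0.0, 100.1]
ft_force: [0.5, -0.1, -0.6]
finger_gap: 42.4
grip_force: 0.0
```

>>> send_rows([
  [0,0,15,0,0,0],
  [0,0,10,0,0,0],
  [0,0,3,0,0,0],
  [0,0,0,0,0,0],
  [0,0,0,0,0,0],
])

```text
time: 7.3
tool_pos: [544.4, -23.4, 58.5]
tcp_rot: [179.9, 0.0, 100.0]
ft_force: [-0.1, 0.2, 0.1]
finger_gap: 42.7
grip_force: 0.0
```

>>> send_rows([
  [0,0,1,0,0,0],
  [0,0,0,0,0,0],
  [0,0,0,0,0,0],
  [0,0,0,0,0,0],
  [0,0,0,0,0,0],
], grip=1.0, grip_force=60)

```text
time: 7.92
tool_pos: [544.1, -23.4, 57.3]
tcp_rot: [180.0, 0.0, 100.0]
ft_force: [-0.5, 0.5, 4.7]
finger_gap: 11.0
grip_force: 62.1
```

>>> send_rows([
  [0,0,-1.5,-0.02,0,0],
  [0,-0.5,-4,-0.06,0,0],
  [0,-0.5,-4,-0.065,0,0],
  [0,-0.5,-4.5,-0.065,0,0],
  [0,0,0,0,0,0],
])

```text
time: 8.55
tool_pos: [539.7, -23.8, 69.8]
tcp_rot: [168.0, -0.0, 100.0]
ft_force: [0.4, 0.1, -1.6]
finger_gap: 10.6
grip_force: 61.0
```

>>> send_rows([
  [0,5,0.3,0,0,0],
  [0,9,0.5,0,0,0],
  [0,3,-13,0,0,0],
  [0,5,-25,0,0,0],
  [0,6,-28,0,0,0],
])

```text
time: 9.18
tool_pos: [554.8, -21.2, 141.3]
tcp_rot: [168.0, -0.0, 100.0]
ft_force: [-0.2, 0.5, -2.4]
finger_gap: 10.7
grip_force: 60.8
```

>>> send_rows([
  [0,0,0,0.105,0,0],
  [0,0,0,0.105,0,0],
  [10,-4,0,0,0,0.113],
  [20,-8,0,0,0,0.114],
  [38,-15,0,0,0,0],
])

```text
time: 9.8
tool_pos: [527.5, 45.8, 141.1]
tcp_rot: [180.0, 0.0, 86.8]
ft_force: [-0.5, 1.0, -1.6]
finger_gap: 10.9
grip_force: 60.9
```

>>> send_rows([
  [42,-17,0,0,0,0],
  [42,-17,0,0,0,0],
  [42,-17,4,0,0,0],
  [42,-17,8,0,0,0],
  [36,-15,8,0,0,0],
])

```text
time: 10.42
tool_pos: [454.5, 256.0, 121.2]
tcp_rot: [179.9, -0.0, 87.1]
ft_force: [0.4, -0.8, -3.3]
finger_gap: 10.7
grip_force: 61.0
```

>>> send_rows([
  [20,-8,10,0,0,0],
  [8,-4,10,0,0,0],
  [0,0,10,0,0,0],
  [0,0,0,0,0,0],
])

```text
time: 10.92
tool_pos: [443.7, 281.4, 89.2]
tcp_rot: [-179.9, 0.1, 87.0]
ft_force: [0.5, -0.1, -3.4]
finger_gap: 11.0
grip_force: 60.9
```

>>> send_rows([
  [5.5,4.4,15,0,0,0],
  [0,0,20,0,0,0],
  [0,0,17,0,0,0],
  [0,0,11,0,0,0],
  [0,0,2,0,0,0],
])

```text
time: 11.55
tool_pos: [448.2, 287.4, 24.1]
tcp_rot: [-179.9, 0.1, 87.0]
ft_force: [-0.8, 0.3, -3.1]
finger_gap: 10.8
grip_force: 60.9
```

>>> send_rows([
  [0,0,0,0,0,0],
  [0,0,1.5,0,0,0],
  [0,0,1,0,0,0],
  [0,0,1,0,0,0],
  [0,0,0,0,0,0],
])

```text
time: 12.18
tool_pos: [448.7, 287.8, 21.7]
tcp_rot: [-180.0, 0.0, 87.0]
ft_force: [1.1, -0.2, -1.4]
finger_gap: 10.7
grip_force: 60.9
```

>>> send_rows([
  [0,0,1,0,0,0],
  [0,0,1,0,0,0],
  [0,0,1,0,0,0],
  [0,0,0.5,0,0,0],
  [0,0,0,0,0,0],
])

```text
time: 12.8
tool_pos: [448.7, 287.8, 18.1]
tcp_rot: [-180.0, 0.0, 87.0]
ft_force: [0.8, -0.1, -2.2]
finger_gap: 11.2
grip_force: 60.9
```

>>> send_rows([
  [0,0,0.7,0,0,0],
  [0,0,0.7,0,0,0],
  [0,0,0.6,0,0,0],
  [0,0,0,0,0,0],
])

```text
time: 13.3
tool_pos: [448.9, 287.9, 17.3]
tcp_rot: [-180.0, 0.0, 87.0]
ft_force: [-6.1, -3.3, 9.8]
finger_gap: 10.6
grip_force: 62.7
```

>>> send_rows([
  [0,0,0,0,0,0],
  [0,0,0,0,0,0],
  [0,0,0,0,0,0],
  [0,0,-20,0,0,0],
  [0,0,-40,0,0,0],
], grip=0.0)

```text
time: 13.92
tool_pos: [447.0, 286.9, 74.7]
tcp_rot: [-179.8, 0.1, 87.0]
ft_force: [0.5, -0.3, 0.8]
finger_gap: 42.8
grip_force: 0.0
```

>>> send_rows([
  [0,0,-40,0,0,-0.122],
  [-20,-3,0,0,0,0],
  [-38,-6,0,0,0,0],
  [-42,-7,0,0,0,0],
  [-42,-7,0,0,0,0],
])

```text
time: 14.55
tool_pos: [434.7, 142.8, 115.0]
tcp_rot: [-179.9, 0.0, 94.0]
ft_force: [0.6, -0.5, 0.7]
finger_gap: 43.0
grip_force: 0.0
```

>>> send_rows([
  [-42,-7,0,0,0,0],
  [-42,-7,0,0,0,0],
  [-42,-7,0,0,0,0],
  [-42,-7,0,0,0,0],
  [-42,-7,0,0,0,0],
])

```text
time: 15.18
tool_pos: [414.3, -68.9, 115.1]
tcp_rot: [-179.9, -0.0, 93.9]
ft_force: [0.1, -0.0, 0.8]
finger_gap: 42.6
grip_force: 0.0
```

>>> send_rows([
  [-42,-7,0,0,0,0],
  [-42,-7,0,0,0,0],
  [-42,-7,0,0,0,0],
  [-42,-7,0,0,0,0],
  [-42,-7,0,0,0,0],
])

```text
time: 15.8
tool_pos: [393.9, -280.5, 115.0]
tcp_rot: [-179.9, -0.1, 93.9]
ft_force: [0.4, -0.6, 1.0]
finger_gap: 42.6
grip_force: 0.0
```

>>> send_rows([
  [-28,-5,0,0,0,0],
  [-14,-3,0,0,0,0],
  [0,0,0,0,0,0],
  [0,0,0,0,0,0],
])

```text
time: 16.3
tool_pos: [390.2, -320.7, 115.8]
tcp_rot: [-180.0, -0.1, 94.0]
ft_force: [-0.4, 0.1, 0.2]
finger_gap: 42.7
grip_force: 0.0
```

Run:
```python
from bench import r
from h import *
s=r.snapshot("scene");W=cloud(s);z=W[...,2]
rect(W,(z>16)&(z<40)&(W[...,0]>330)&(W[...,0]<560)&(W[...,1]>200)&(W[...,1]<380),"tray rib/walls")
q=r.sense();print(q["tool_pos"],q["tcp_rot"])
cv2.imwrite("pics/d.png",s["img"])
```

```text
tray rib/walls box [308, 132, 120, 78, 718] ctr [447.9 285.7] size [174.9 201.9] ang 87.58 z 20.1 mean [445.3 293.1]
tray rib/walls box [358, 153, 22, 24, 199] ctr [450.3 285.2] size [60.9 13.8] ang 87.28 z 30.3 mean [452.5 280.7]
[ 390.33294133 -320.63904409  115.94287279] [-1.79987386e+02 -3.68031843e-02  9.40566084e+01]
```

View pics/d.png

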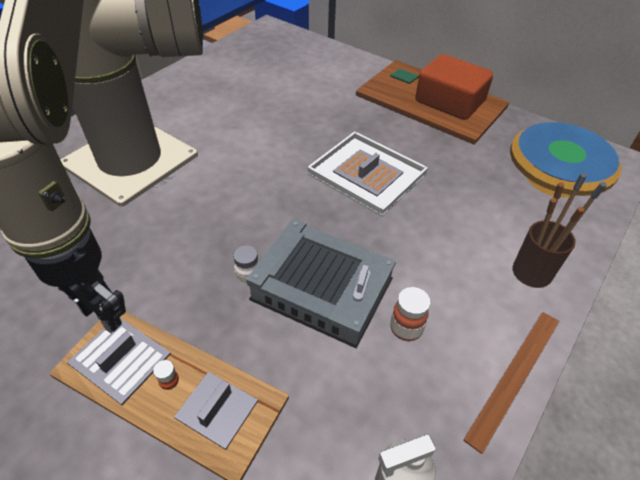

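>>> send_rows([
  [-7,2,10,0,0,0],
  [0,0,25,0,0,0],
  [0,0,25,0,0,0],
  [0,0,20,0,0,0],
  [0,0,7.5,0,0,0],
])

```text
time: 16.98
tool_pos: [392.0, -327.4, 26.7]
tcp_rot: [-179.9, -0.1, 94.0]
ft_force: [-0.9, -0.0, -0.2]
finger_gap: 42.9
grip_force: 0.0
```

>>> send_rows([
  [0,0,0,0,0,0],
  [0,0,0,0,0,0],
  [0,0,0,0,0,0],
  [0,0,0,0,0,0],
  [0,0,0,0,0,0],
], grip=1.0, grip_force=60)

```text
time: 17.6
tool_pos: [393.3, -329.1, 29.6]
tcp_rot: [179.9, 0.1, 94.0]
ft_force: [-0.8, 0.8, 5.7]
finger_gap: 10.7
grip_force: 62.1
```

>>> send_rows([
  [0,0,-10,0,0,0],
  [0,0,-30,0,0,0],
  [0,0,-40,0,0,0],
  [0,0,-35,0,0,-0.105],
  [15,12,0,0,0,0],
])

```text
time: 18.23
tool_pos: [403.4, -313.7, 147.5]
tcp_rot: [179.8, 0.3, 100.0]
ft_force: [-0.0, 0.2, -1.9]
finger_gap: 10.7
grip_force: 61.3
```

>>> send_rows([
  [30,23,0,0,0,0],
  [36,28,0,0,0,0],
  [36,28,0,0,0,0],
  [36,28,0,0,0,0],
  [36,28,0,0,0,0],
])

```text
time: 18.85
tool_pos: [504.0, -114.3, 142.0]
tcp_rot: [-179.9, -0.1, 99.9]
ft_force: [1.3, 0.3, -1.0]
finger_gap: 10.7
grip_force: 61.2
```

>>> send_rows([
  [36,28,0,0,0,0],
  [30,24,0,0,0,0],
  [16,13,0,0,0,0],
  [0,0,0,0,0,0],
  [0,0,0,0,0,0],
])

```text
time: 19.48
tool_pos: [553.6, -25.3, 143.0]
tcp_rot: [-179.9, 0.0, 100.0]
ft_force: [-0.3, 0.1, -2.2]
finger_gap: 10.6
grip_force: 61.2
```

Run:
```python
from bench import r
from h import *
for n in("top","scene"):
    s=r.snapshot(n);W=cloud(s);z=W[...,2]
    cv2.imwrite(f"pics/e{n}.png",cv2.resize(s["img"][130:350,230:430],None,fx=2.5,fy=2.5))
    rect(W,(z>110)&(z<145)&(W[...,0]>450)&(W[...,0]<630)&(abs(W[...,1]+22)<80),n)
    q=r.sense();print(q["tool_pos"],q["tcp_rot"],q["ft_force"])
```

```text
top box [289, 196, 60, 58, 1452] ctr [554.4 -22.7] size [120.8 100.4] ang 9.81 z 134.9 mean [533. -17.]
[553.66671931 -25.61606334 143.22076598] [-1.79938180e+02  4.73372463e-03  9.99640272e+01] [-0.54863545  0.60660372 -1.37312766]
scene box [273, 214, 97, 65, 2953] ctr [553.7 -25.9] size [121.  103.3] ang 9.73 z 134.2 mean [562.5 -36.8]
[553.75522573 -25.76049306 143.38385452] [-1.79956820e+02  5.99204629e-03  9.99450657e+01] [-0.53345778 -0.63135357 -2.42972731]
```

View pics/escene.png

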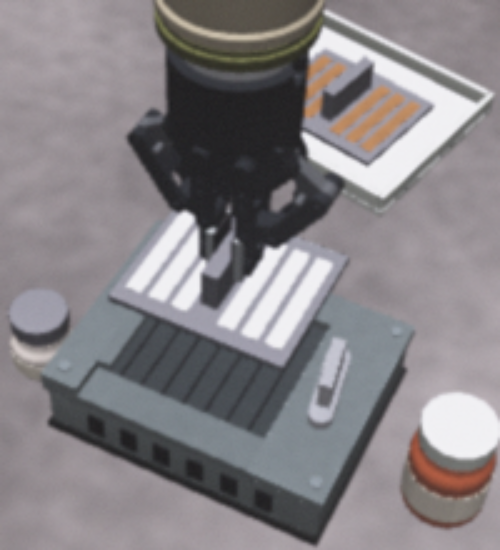

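>>> send_rows([
  [3,-2,0,-0.1,0,0],
  [0,0,0,-0.11,0,0],
  [0,-3.1,14.7,0,0,0],
  [0,-5.2,24.4,0,0,0],
  [0,-4.2,19.6,0,0,0],
])

```text
time: 20.2
tool_pos: [551.4, -22.9, 82.2]
tcp_rot: [168.1, -0.0, 100.0]
ft_force: [-0.2, 0.4, -0.6]
finger_gap: 10.5
grip_force: 61.2
```

>>> send_rows([
  [0,0,0,0,0,0],
  [0,0,0,0,0,0],
])

```text
time: 20.45
tool_pos: [552.3, -22.5, 84.1]
tcp_rot: [168.0, 0.0, 100.0]
ft_force: [1.0, -0.2, -2.3]
finger_gap: 11.3
grip_force: 61.1
```

Run:
```python
from bench import r
from h import *
for n in("top","scene"):
    s=r.snapshot(n);W=cloud(s);z=W[...,2]
    cv2.imwrite(f"pics/f{n}.png",cv2.resize(s["img"][150:340,230:430],None,fx=3,fy=3))
    q=r.sense();print(q["tool_pos"],q["tcp_rot"],q["ft_force"])
```

```text
[552.6726362  -22.53569876  84.64847051] [1.67933219e+02 2.64654796e-02 1.00011067e+02] [-0.54423068  0.59413495 -1.4476067 ]
[552.79467942 -22.49157315  84.86477414] [1.67897760e+02 3.40483279e-02 1.00015252e+02] [ 0.81254674  0.38958264 -1.74782269]
```

View pics/fscene.png

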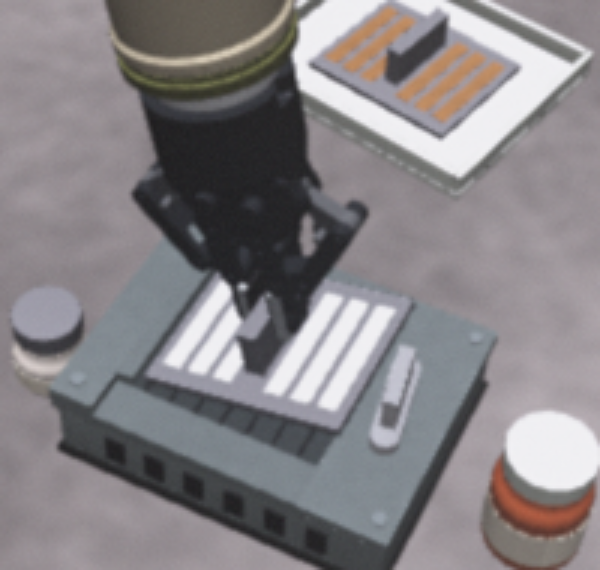

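>>> send_rows([
  [0,-1.1,5,0,0,0],
  [0,-0.6,2.9,0,0,0],
  [0,-0.3,1.5,0,0,0],
  [0,-0.3,1.5,0,0,0],
  [0,0,0,0,0,0],
])

```text
time: 21.18
tool_pos: [551.7, -22.2, 72.4]
tcp_rot: [168.0, -0.0, 100.0]
ft_force: [-0.0, -0.3, -1.5]
finger_gap: 10.6
grip_force: 61.2
```

>>> send_rows([
  [0,-3,-0.6,0,0,0],
  [0,-3,-0.6,0,0,0],
  [0,-2.5,-0.5,0,0,0],
  [0,-1.5,-0.3,0,0,0],
  [0,0,0,0,0,0],
])

```text
time: 21.8
tool_pos: [541.7, -24.0, 72.5]
tcp_rot: [168.0, 0.0, 100.0]
ft_force: [1.0, -0.1, -3.1]
finger_gap: 11.0
grip_force: 61.2
```

>>> send_rows([
  [0,-0.1,2.1,0.035,0,0],
  [0,-0.1,2.1,0.035,0,0],
  [0,0.1,2.1,0.035,0,0],
  [0,0.1,2.1,0.035,0,0],
  [0,0,0,0,0,0],
])

```text
time: 22.42
tool_pos: [543.5, -23.6, 63.8]
tcp_rot: [176.1, -0.0, 100.1]
ft_force: [-0.5, -0.2, -2.0]
finger_gap: 10.8
grip_force: 61.2
```

>>> send_rows([
  [0,0.2,1.4,0.025,0,0],
  [0,0.2,1.4,0.025,0,0],
  [0,0.1,1,0.018,0,0],
  [0,0,0,0,0,0],
])

```text
time: 22.92
tool_pos: [544.0, -23.6, 60.3]
tcp_rot: [179.9, -0.0, 100.0]
ft_force: [1.0, -0.2, -1.6]
finger_gap: 10.8
grip_force: 61.2
```

>>> send_rows([
  [0,0,0.5,0,0,0],
  [0,0,0.5,0,0,0],
  [0,0,0.5,0,0,0],
  [0,0,0,0,0,0],
])

```text
time: 23.42
tool_pos: [543.8, -23.7, 59.6]
tcp_rot: [179.9, 0.0, 100.0]
ft_force: [-3.4, 1.7, 5.9]
finger_gap: 11.0
grip_force: 62.3
```

>>> send_rows([
  [0,0,0,0,0,0],
  [0,0,0,0,0,0],
  [0,0,0,0,0,0],
  [0,0,-15,0,0,0],
  [0,0,-25,0,0,0],
], grip=0.0)

```text
time: 24.05
tool_pos: [543.0, -23.6, 99.2]
tcp_rot: [180.0, -0.0, 100.0]
ft_force: [0.6, -0.3, 0.5]
finger_gap: 42.6
grip_force: 0.0
```

>>> send_rows([
  [0,0,-25,0,0,0],
  [0,25,0,0,0,0],
  [0,35,0,0,0,0],
  [0,24,0,0,0,-0.165],
  [0,0,0,0,0,0],
])

```text
time: 24.68
tool_pos: [627.7, -8.8, 125.0]
tcp_rot: [179.8, 0.0, 109.5]
ft_force: [-1.0, 0.1, -0.4]
finger_gap: 42.5
grip_force: 0.0
```

Run:
```python
from bench import r
from h import *
for n in("top","scene"):
    s=r.snapshot(n);W=cloud(s);z=W[...,2]
    cv2.imwrite(f"pics/g{n}.png",cv2.resize(s["img"][150:340,230:430],None,fx=3,fy=3))
    reg=(W[...,0]>470)&(W[...,0]<660)&(abs(W[...,1]+22)<100)
    rect(W,reg&(z>66)&(z<90),n)
    hsv=cv2.cvtColor(s["img"],cv2.COLOR_BGR2HSV)
    rect(W,reg&(hsv[...,2]>185)&(hsv[...,1]<40)&(z<70),"white")
q=r.sense();print(q["tool_pos"],q["tcp_rot"],q["ft_force"])
```

```text
top box [300, 192, 9, 9, 50] ctr [622.3   4. ] size [ 9.8 17.1] ang 19.17 z 85.1 mean [620.9   3.9]
white box [318, 209, 12, 3, 30] ctr [597.2 -37.5] size [24.2  6. ] ang 89.32 z 51.7 mean [596.7 -37.9]
scene box [306, 245, 23, 32, 308] ctr [544.2 -24.3] size [13.5 62. ] ang 9.19 z 79.7 mean [546.3 -27.9]
scene box [357, 265, 12, 28, 173] ctr [625.6 -10.9] size [ 9.2 41.8] ang 20.0 z 85.4 mean [627.4 -14.5]
white box [279, 243, 40, 41, 735] ctr [510.5 -30.7] size [45.7 82.5] ang 14.52 z 50.7 mean [510.6 -32.9]
white box [312, 255, 43, 43, 931] ctr [575.2 -17.5] size [46.7 82.7] ang 10.9 z 50.8 mean [575.6 -19.5]
white box [354, 271, 16, 28, 82] ctr [625.9 -10.7] size [14.6 61.1] ang 17.3 z 62.5 mean [630.9 -21.9]
[626.0599547   -9.10085862 124.4121007 ] [1.79902652e+02 2.01458182e-02 1.09324759e+02] [-0.61620689  0.31482072  0.06940218]
```

View pics/gscene.png

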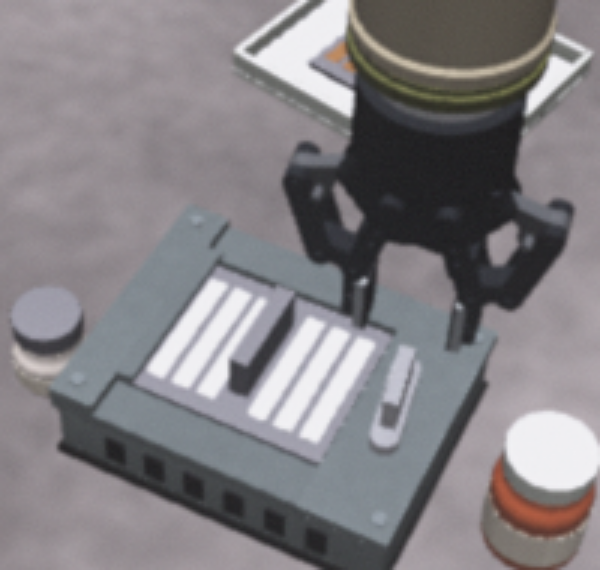

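>>> send_rows([
  [0,0,15,0,0,0],
  [0,0,20,0,0,0],
  [0,0,15,0,0,0],
  [0,0,6,0,0,0],
  [0,0,0,0,0,0],
])

```text
time: 25.4
tool_pos: [625.9, -9.0, 67.1]
tcp_rot: [180.0, -0.0, 109.5]
ft_force: [-0.6, -0.0, -0.3]
finger_gap: 42.7
grip_force: 0.0
```

>>> send_rows([
  [0,0,0,0,0,0],
  [0,0,0,0,0,0],
  [0,0,0,0,0,0],
  [0,0,0,0,0,0],
], grip=1.0, grip_force=25)

```text
time: 25.9
tool_pos: [625.5, -9.7, 69.0]
tcp_rot: [-180.0, 0.0, 109.5]
ft_force: [-9.8, -2.0, 9.0]
finger_gap: 8.6
grip_force: 26.5
```

>>> send_rows([
  [0,0,-1,0,0,-0.1],
  [0,0,0,0,0,-0.17],
  [0,0,0,0,0,-0.17],
  [0,0,0,0,0,-0.17],
  [0,0,0,0,0,-0.17],
])

```text
time: 26.52
tool_pos: [625.8, -9.3, 69.1]
tcp_rot: [180.0, 0.0, 154.5]
ft_force: [-3.7, -1.1, 0.6]
finger_gap: 8.2
grip_force: 25.3
```

>>> send_rows([
  [0,0,0,0,0,-0.17],
  [0,0,0,0,0,-0.17],
  [0,0,0,0,0,-0.17],
  [0,0,0,0,0,-0.115],
  [0,0,0,0,0,0],
])

```text
time: 27.15
tool_pos: [625.8, -8.9, 69.0]
tcp_rot: [180.0, 0.0, -170.1]
ft_force: [-5.4, 0.9, 0.8]
finger_gap: 8.3
grip_force: 25.5
```

>>> send_rows([
  [0,0,0,0,0,0],
  [0,0,0,0,0,0],
  [0,0,0,0,0,0],
  [0,0,-15,0,0,0],
  [0,0,-30,0,0,0],
], grip=0.0)

```text
time: 27.78
tool_pos: [625.4, -8.9, 113.8]
tcp_rot: [180.0, -0.0, -170.0]
ft_force: [-0.3, 0.4, -0.7]
finger_gap: 42.5
grip_force: 0.0
```

>>> send_rows([
  [0,0,-40,0,0,0],
  [0,40,-40,0,0,0],
  [0,40,0,0,0,0],
  [0,30,0,0,0,0],
  [0,0,0,0,0,0],
])

```text
time: 28.4
tool_pos: [607.1, 101.4, 195.5]
tcp_rot: [180.0, 0.2, -169.9]
ft_force: [-0.4, -0.7, 0.1]
finger_gap: 42.9
grip_force: 0.0
```

Run:
```python
from bench import r
from h import *
for n in("top","scene"):
    s=r.snapshot(n);W=cloud(s);z=W[...,2]
    cv2.imwrite(f"pics/k{n}.png",s["img"])
    reg=(W[...,0]>470)&(W[...,0]<660)&(abs(W[...,1]+22)<100)
    rect(W,reg&(z>66)&(z<90),n)
    rect(W,(z>25)&(z<40)&(W[...,0]>360)&(W[...,0]<540)&(W[...,1]>210)&(W[...,1]<370),"tray rib")
q=r.sense();print(q["tool_pos"],q["tcp_rot"],q["ft_force"])
```

```text
top box [306, 184, 8, 21, 96] ctr [626.   -6.7] size [40.9  9. ] ang 9.88 z 85.8 mean [623.6  -6.7]
top box [303, 226, 29, 12, 198] ctr [545.  -20.6] size [13.6 59.7] ang 9.72 z 80.4 mean [543.7 -20.6]
scene box [306, 245, 23, 32, 308] ctr [544.3 -24.7] size [13.4 61.7] ang 11.06 z 79.6 mean [546.2 -27.8]
scene box [350, 268, 25, 20, 286] ctr [625.4 -10.8] size [40.1 10.8] ang 10.31 z 81.3 mean [626.3 -12.6]
tray rib box [359, 153, 21, 21, 138] ctr [450.1 284.7] size [61.5 14. ] ang 87.15 z 35.5 mean [451.9 281.9]
[607.44796724  99.19655264 194.95565841] [-1.79970321e+02  1.74211264e-01 -1.69986062e+02] [-0.37699678  0.04536966 -0.32431717]
```

View pics/kscene.png

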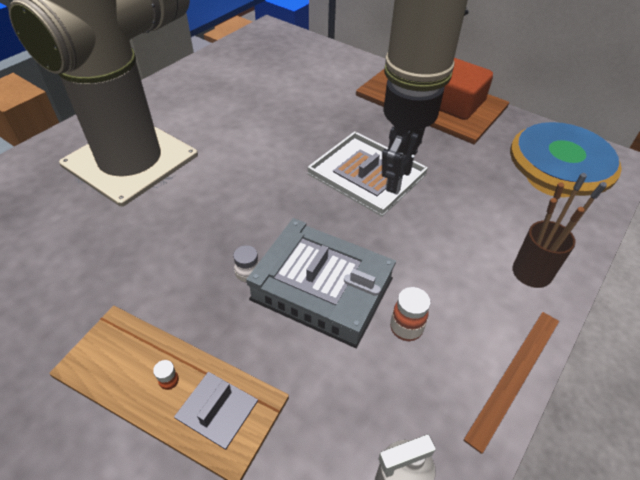

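The spare sits in the recess (around pixel 317, 265) with the tab pointing along box x over its edge (363, 280). The used plate is in the tray (367, 168), and the jars, pot and small plate haven't moved.

```bash
python3 -c "
from bench import r
print(r.hand_in())"
```

```text
the job is handed in; nothing more can be done
None
```

The filter plate is changed and the job is handed in at about 28 s of the 72 s limit: the spare sits flat in the recess with the tab back across its edge, the used plate lies flat in the tray, and the bystanders look undisturbed in the last camera image; the hand-in returned no verdict.

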